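# Fresh battery for the hall radio

### The job

The table radio on the sideboard needs a fresh battery. First turn its volume knob fully anticlockwise to the off stop, then slide the battery cover all the way open, take the charged battery (the one with the green band) out of the tray and lay it flat in the middle of the radio's empty battery bay, between the four little white posts. Then slide the cover fully shut; leave the radio off and everything else standing where it is.

Things in the scene. Friction and masses are not known exactly. Their poses are not given: they have to be found in the camera images.
- volume (a joint): volume knob angle in rad, 0 = off, at the anticlockwise end stop (its white pointer mark then points at the red dot on the radio's top, towards the radio's front, -x of the radio); grows as the knob turns clockwise seen from above, up to 4.7. Stiff enough to stay where left
- volume_grip (a point): point on the knob's vertical axis at the height to grip, 37 mm above the radio's top. The knob is a black disc 44 mm across with an upright black bar on it, 42 mm long, 14 mm thick and 32 mm tall, its top 7 mm above this point; round brass base 68 mm across. The point turns with the knob: its x axis runs along the bar, the white pointer is on its -x half
- cover (a joint): sliding of the black battery cover in m: 0 = fully shut, 0.095 = fully open; it slides in the radio's +y, on top of the radio, and stays where left (about 1.5 N to move)
- cover_grip (a point): middle of the brass grip rib on the cover: rib 50 mm along x, 12 mm thick along y, its top 10 mm above this point and its foot 14 mm below it. Cover plate 100 mm x 96 mm (x, y), 4 mm thick, lying 1 mm above the radio's top. Axes as the radio's; moves with the cover
- bay (a point): centre of the floor of the battery bay, which is under the cover: a rectangular recess 84 mm x 84 mm (x, y), 36 mm deep below the radio's top, floor grey. Four white posts, each 12 mm x 4 mm x 8 mm tall, stand on the floor at x = +-26 mm with their inner faces at y = +-22 mm: the battery lies along x between them, with 38 mm free between posts of one row for the fingers. Axes as the radio's
- radio: fixed wooden table radio, 150 mm x 320 mm x 72 mm (x, y, z), brass trim, origin under its centre; the volume knob stands on its top at y = -115 mm, the bay is centred at y = -20 mm, loudspeaker slots at the +y end. The 8 mm-high folded steel aerial along the top's +x edge and the trim are for looks only
- charged: the charged battery: black block 70 mm x 30 mm x 24 mm (x, y, z) with a broad green band round its middle, 63 to 126 g, origin at the centre of its underside, lying in the tray; either end first will do
- tray: fixed open wooden tray, 220 mm x 270 mm x 32 mm, walls and floor 5 mm thick, origin under its centre. Six small things lie in it in changing places, about 80 mm apart along its y and 104 mm along its x, all less than 45 mm tall
- spent_a: a spent battery: as the charged one but with a red band; in the tray, to be left there
- spent_b: another spent battery with a red band; in the tray, to be left there
- torch: pocket torch, silver and dark grey, 60 mm x 24 mm x 24 mm, in the tray, origin at its underside
- tape: yellow tape measure, 46 mm x 36 mm x 26 mm, in the tray, origin at its underside
- jar: small round jar with a brass cap, 40 mm across, 40 mm tall, in the tray, origin at its underside
- mug: blue mug, 76 mm across, 90 mm tall, standing to the side, origin at its underside
- candle: amber glass candle, 70 mm across its foot, 80 mm tall, standing to the side, origin at its underside

How it is judged:
By the outcome, as a careful person would: the job done as asked, in the order asked, and still so for the second after the job is handed in, with the robot touching nothing.
It also fails if it takes over 72 s, if anything falls off the work surface, if the arm or the gripper's body presses on something with over 40 N, if the wrist force passes 120 N, or if a joint passes its speed limit or range.

### The arm

A 6-joint arm with a two-finger parallel gripper is mounted at the origin on the work surface. World frame = base frame: x ahead of the robot, y to its left, z up, the work surface at z = 0. Lengths are in m, angles in rad, forces in N, time in s.
With the tool pointing down it reaches from about 0.275 to 0.875 m from the base axis. Payload 12.5 kg.
Tool frame: the origin (TCP) lies on the centre line of the jaws, within the pads' length; the fingertips stand 25 mm ahead of it and the grasp point (between the pads) lies 6 mm ahead of it; z points along the fingers, y is the direction in which the jaws open and shut (so a half turn about z gives the same grasp; the last joint's range is limited). The gripper opens to 85 mm and grips with 20 to 120 N. Pads are 22 mm wide; open, the fingers measure 114 mm over their backs; the gripper's body (76 mm by 85 mm) begins 54 mm behind the grasp point. The pads swing forward as they close: fully open they stand 13 mm farther back than shut.
Start: joints at [1.067, 0.351, 1.652, -0, 1.139, -0.085], TCP at [0.224, 0.502, 0.256] pointing down, gripper open.
Joint ranges: [-2.75, 2.75], [-0.79, 2.1], [0.01, 2.65], [-1.57, 4.71], [0.07, 3.14], [-2.87, 2.87]. Speed limits (rad/s): [2.22, 2.22, 2.79, 3.14, 3.14, 3.14].

### API

Orientations are given as a unit quaternion [x, y, z, w].
In Python, from cell import manip, jaws, inverse_kinematics, viewer, workorder, current_clock, current_qpos, current_joint_velocities, current_joint_efforts, current_tcp_pos, current_eef_rot, current_contact_force, current_moment, current_opening gives the robot as it stands. The module is installed in compiled form; this text tells all that it offers. Calls block until the motion is done:
- manip.goto(position, orientation): joint-space move of the TCP to a pose.
- manip.move_l(position, attitude=None, velocity=0.15, contact_N=None): straight line of the TCP; attitude=None keeps the orientation; velocity is the mean speed in m/s. With contact_N (N) it stops when the force on the tool has changed by that much, and returns True; else False.
- manip.movej(angles): joint-space move.
- jaws.move_gripper(opening): opening from 0.0 (shut) to 1.0 (fully open); the grip force is fixed at half the most; returns when the fingers have stopped.
- manip.sleep(seconds).
- inverse_kinematics(position, orientation): joint angles nearest the present ones, or None.
- viewer.read_camera(name): name is "scene" or "top"; returns a dict with "img" (400x640x3 uint8, red, green, blue), "mtx" (3x3 intrinsics, pixels), "k1" (the pictures are not rectified: a ray, as slopes to the right and down, at radius r is drawn at 1 + k1 r^2 times it, then the intrinsics apply), "rvec" (rotation vector, rad) and "tvec" (3), from world to camera coordinates, as OpenCV has them. Camera axes: x right, y down, z forward; pixel columns grow to the right and rows downward; lengths in m; the calibration is good to about 2 mm. A picture is of the moment at which its call begins. There is no depth.
A pose or a line that the arm cannot do raises manip.IKError and nothing moves.
- workorder.job_done(): hands the job in, once; it reports no verdict.
Readings, each from a call of its own:
- current_clock(): time.
- current_qpos(): joint angles.
- current_joint_velocities(): joint speeds.
- current_joint_efforts(): joint torques, N m.
- current_tcp_pos(): TCP position.
- current_eef_rot(): TCP orientation.
- current_contact_force(): force on the tool from outside, world axes, zero at the start.
- current_moment(): the same for the moment, N m.
- current_opening(): opening from 0.0 (shut) to 1.0 (fully open).
Only numpy, scipy, OpenCV 4.12 (cv2) and the standard library are available. Lean on these libraries where they do the work, as an engineer would, in place of code of your own. Each camera call takes 0.05 s, during which the arm holds its last target. There are 200 camera calls.

## Working session

There is one attempt and no reset: what is moved stays moved. The work goes in short steps, each a Python script; the robot and the scene stay as the last script left them, time stands still between calls to the robot, and variables do not carry over. Pictures are saved under pics/ and viewed, about 8 in all and at most 12, crops included, and the job is handed in when it is done.

```bash
mkdir -p pics; cat > h.py <<'E'
import numpy as np, cv2
from cell import *
def snap(cam,name):
    d=viewer.read_camera(cam); cv2.imwrite(f'pics/{name}.png',d['img'][:,:,::-1])
    np.savez(f'pics/{name}.npz',**{k:np.asarray(v) for k,v in d.items()}); return d
def px2w(d,uv,z):
    K=np.array(d['mtx']);k1=float(d['k1']);R,_=cv2.Rodrigues(np.array(d['rvec'],float));t=np.array(d['tvec'],float).ravel()
    uv=np.array(uv,float).reshape(-1,1,2)
    n=cv2.undistortPointsIter(uv,K,np.array([k1,0,0,0,0.]),None,None,(3,100,1e-12)).reshape(-1,2)
    r=np.c_[n,np.ones(len(n))]@R; c=-R.T@t
    return c+r*((z-c[2])/r[:,2])[:,None]
def w2px(d,P):
    return cv2.projectPoints(np.array(P,float).reshape(-1,3),np.array(d['rvec'],float),np.array(d['tvec'],float),np.array(d['mtx']),np.array([float(d['k1']),0,0,0,0]))[0].reshape(-1,2)
E
python3 - <<'E'
from h import *
print(current_clock(),current_tcp_pos(),current_eef_rot(),current_opening())
for c in('top','scene'):
    d=snap(c,c+'0');R,_=cv2.Rodrigues(np.array(d['rvec'],float));print(c,-R.T@np.array(d['tvec']).ravel(),R[2],d['k1'])
E
```

```text
0.0 [0.223502   0.50221906 0.25575224] [ 2.07874720e-01  9.78155291e-01 -5.45190814e-04 -1.74450465e-04] 1.0009147435139483
top [0.41716216 0.0208619  1.84322528] [ 0.05156612 -0.00782285 -0.99863894] -0.05093642096123799
scene [ 1.21412901 -0.49675422  0.97739453] [-0.54725142  0.42488548 -0.72110208] -0.009742155811924346
```

View pics/top0.png

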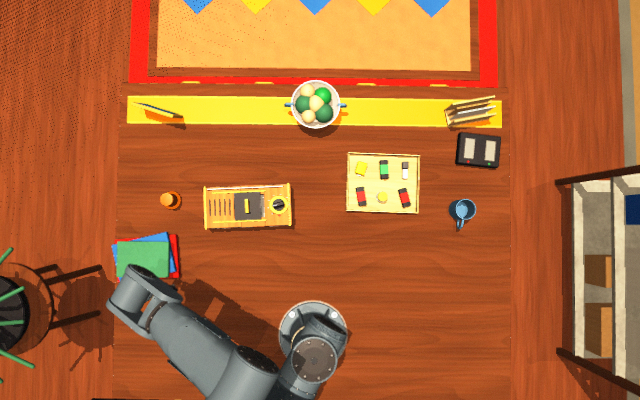

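View pics/scene0.png

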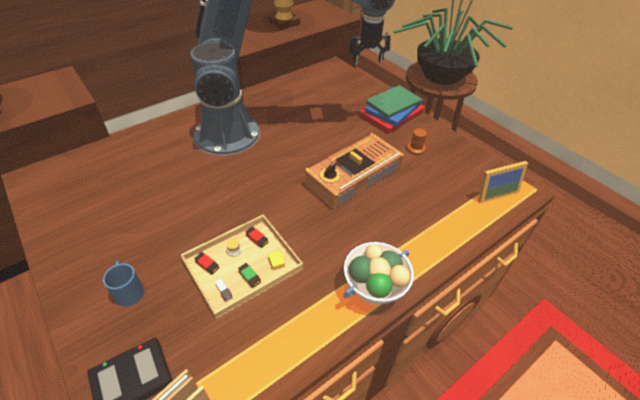

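The top view shows the radio around (247,206), with its knob at (278,205). The tray is around (383,183) and the green-band battery is at (384,169). Next I'll enlarge the crops.

```bash
python3 - <<'E'
import cv2,numpy as np
i=cv2.imread('pics/top0.png')
a=cv2.resize(i[178:236,198:298],None,fx=8,fy=8,interpolation=cv2.INTER_CUBIC)[:,:800]
cv2.imwrite('pics/c1.png',a)
b=cv2.resize(i[148:218,340:426],None,fx=8,fy=8,interpolation=cv2.INTER_CUBIC)
cv2.imwrite('pics/c2.png',b)
E
```

```text
(no output)
```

View pics/c1.png

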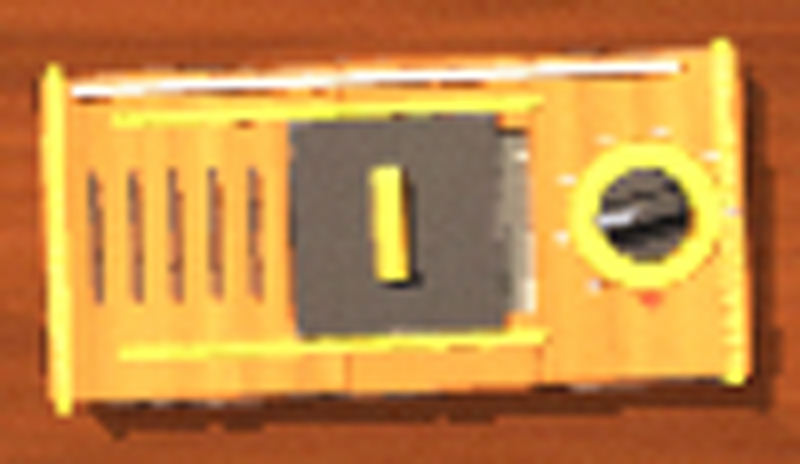

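View pics/c2.png

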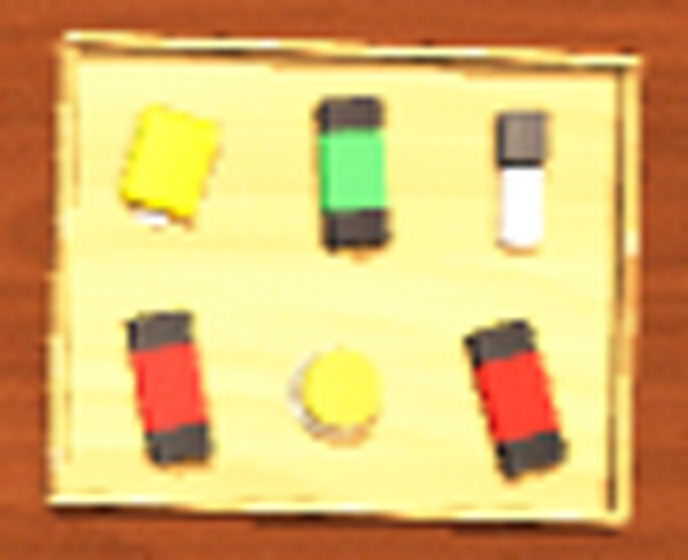

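The cover is already slightly open. The knob pointer points roughly to +y, so the knob is about 1.5 rad clockwise from off. The green battery's centre is near crop pixel (352,173).

```bash
cat > m.py <<'E'
from h import *
d=dict(np.load('pics/top0.npz')); e=dict(np.load('pics/scene0.npz'))
f=lambda p,o:(np.array(p,float)+.5)/8-.5+np.array(o)
A=lambda p,z:px2w(d,f(p,(198,178)),z)
B=lambda p,z:px2w(d,f(p,(340,148)),z)
c=A([(52,68),(722,42),(736,382),(63,412)],.073); print('corners',c,c.mean(0))
print('sizes',np.linalg.norm(np.diff(c[[0,1,2,3,0]],axis=0),axis=1))
print('yaws',np.arctan2(*( (c[0]-c[1])[[0,1]]*[-1,1])),np.arctan2(*((c[3]-c[2])[[0,1]]*[-1,1])))
k=A([(645,214)],.075); print('knob',k)
print('rib',A([(388,166),(393,281),(391,223)],.101))
print('cover',A([(290,122),(497,115),(508,326),(300,336)],.077))
print('bayedge',A([(530,130),(528,312)],.072))
print('pointer',A([(600,221),(645,210)],.116))
b=B([(320,97),(382,97),(388,245),(326,250)],.029);print('bat',b,b.mean(0),B([(352,173)],.029))
# colour seg
img=d['img'];hsv=cv2.cvtColor(img,cv2.COLOR_RGB2HSV)
m=cv2.inRange(hsv[158:182,375:395],(40,80,60),(85,255,255));ys,xs=np.nonzero(m);print('green c',px2w(d,[xs.mean()+375,ys.mean()+158],.029),len(xs))
E
python3 m.py
```

```text
corners [[0.54590039 0.40039205 0.073     ]
 [0.56082581 0.09606582 0.073     ]
 [0.40675862 0.08783461 0.073     ]
 [0.38998649 0.39215969 0.073     ]] [0.47586783 0.24411304 0.073     ]
sizes [0.30469201 0.15428691 0.30478691 0.15613109]
yaws 0.04900487482517161 0.05505686314369845
knob [[0.4822572  0.12984483 0.075     ]]
rib [[0.50154508 0.24320778 0.101     ]
 [0.45027727 0.24012784 0.101     ]
 [0.47611797 0.2414447  0.101     ]]
cover [[0.52218943 0.29100679 0.077     ]
 [0.52632173 0.19730492 0.077     ]
 [0.43096852 0.19088803 0.077     ]
 [0.42547199 0.28476318 0.077     ]]
bayedge [[0.51996578 0.18272192 0.072     ]
 [0.43743419 0.18240737 0.072     ]]
pointer [[0.47744835 0.14716275 0.116     ]
 [0.48251682 0.12734142 0.116     ]]
bat [[ 0.65484246 -0.24405288  0.029     ]
 [ 0.6551942  -0.27315591  0.029     ]
 [ 0.58572261 -0.27603684  0.029     ]
 [ 0.58305546 -0.24699966  0.029     ]] [ 0.61970368 -0.26006132  0.029     ] [[ 0.61929938 -0.25911671  0.029     ]]
green c [[ 0.62034705 -0.25894543  0.029     ]] 87
```

```bash
cat >> h.py <<'E'
from scipy.spatial.transform import Rotation as Rn
C=np.array([.476,.2445,0]); YAW=.052
def rad(x,y,z): c,s=np.cos(YAW),np.sin(YAW); return C+np.array([c*x-s*y,s*x+c*y,z])
def dn(phi):
    y=np.array([np.cos(phi),np.sin(phi),0]);z=np.array([0,0,-1.]);return Rn.from_matrix(np.c_[np.cross(y,z),y,z]).as_quat()
def st(s=''):
    print(s,round(float(current_clock()),2),np.round(current_tcp_pos(),4),'F',np.round(current_contact_force(),1),'M',np.round(current_moment(),2),'op',round(float(current_opening()),3))
E
python3 - <<'E'
from h import *
d=dict(np.load('pics/scene0.npz'));i=d['img'][:,:,::-1].copy()
S=4;u0,v0=160,120
big=cv2.resize(i[v0:v0+200,u0:u0+260],None,fx=3,fy=3,interpolation=cv2.INTER_CUBIC)
def poly(P,col):
    p=((w2px(d,P)-[u0,v0]+.5)*3-.5); cv2.polylines(big,[np.round(p*8).astype(np.int32).reshape(-1,1,2)],True,col,1,cv2.LINE_AA,3)
bx=lambda a,b,y0,z:[rad(sx*a,y0+sy*b,z) for sx,sy in((1,1),(1,-1),(-1,-1),(-1,1))]
poly(bx(.075,.16,0,.072),(255,0,0));poly(bx(.025,.006,-.003,.101),(255,0,255));poly(bx(.05,.048,-.003,.077),(255,255,0))
poly([rad(.034*np.cos(t),-.115+.034*np.sin(t),.074) for t in np.linspace(0,6.28,30)],(255,0,0))
c,s=np.cos(.041),np.sin(.041)
poly([[.6200+c*x-s*y,-.2595+s*x+c*y,.029] for x,y in((.035,.015),(.035,-.015),(-.035,-.015),(-.035,.015))],(255,0,255))
cv2.imwrite('pics/ov.png',big)
for th in(1.818,3.194):
  for k in(-.5,.5):
    print(th,k,inverse_kinematics(rad(0,-.115,.115),dn(th+k*np.pi)))
print(inverse_kinematics(rad(0,.075,.106),dn(np.pi/2+YAW)),inverse_kinematics(rad(0,.075,.106),dn(-np.pi/2+YAW)))
print(inverse_kinematics([.62,-.2595,.034],dn(np.pi/2+.041)),inverse_kinematics([.62,-.2595,.034],dn(-np.pi/2+.041)))
E
```

```text
1.818 -0.5 [ 1.69485623e-01  4.63362658e-01  1.89771049e+00 -4.44089210e-16
  7.80519506e-01 -7.77180503e-02]
1.818 0.5 None
3.194 -0.5 [ 1.69485623e-01  4.63362658e-01  1.89771049e+00 -4.44089210e-16
  7.80519506e-01 -1.45371805e+00]
3.194 0.5 [ 1.69485623e-01  4.63362658e-01  1.89771049e+00 -4.44089210e-16
  7.80519506e-01  1.68787460e+00]
[ 5.13140824e-01  5.79912838e-01  1.71470998e+00 -4.44089210e-16
  8.46969835e-01 -1.10965550e+00] [ 5.13140824e-01  5.79912838e-01  1.71470998e+00 -4.44089210e-16
  8.46969835e-01  2.03193715e+00]
[-4.65633179e-01  8.34026636e-01  1.43369234e+00 -4.44089210e-16
  8.73873678e-01 -2.07742951e+00] [-4.65633179e-01  8.34026636e-01  1.43369234e+00 -4.44089210e-16
  8.73873678e-01  1.06416315e+00]
```

View pics/ov.png

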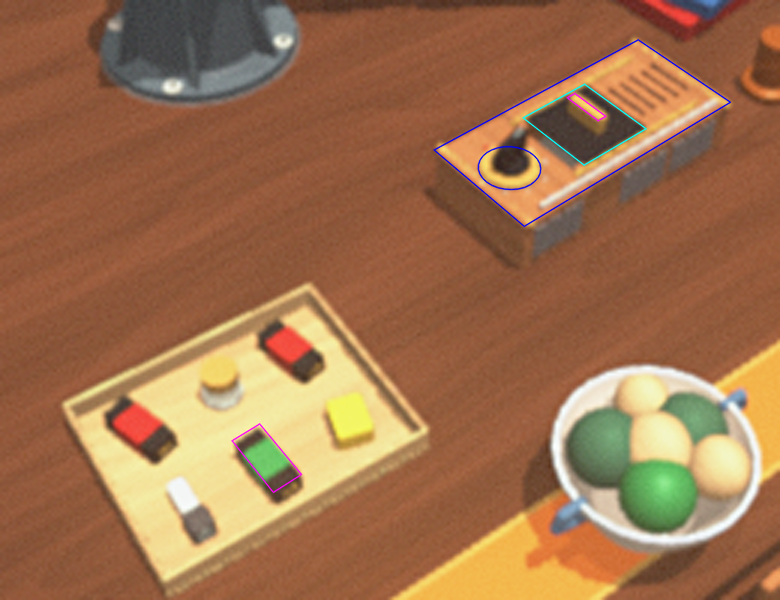

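The overlay agrees with the estimated poses to a few mm. Now the knob.

```bash
python3 - <<'E'
from h import *
p=rad(0,-.115,.115);q=dn(1.818-np.pi/2)
jaws.move_gripper(.55)
manip.goto(p+[0,0,.10],q); st('above')
print(manip.move_l(p,velocity=.1,contact_N=10)); st('down')
jaws.move_gripper(0.0); st('grip')
snap('top','g1')
j=np.array(current_qpos());M0=current_moment()[2]
for a in list(np.array([.7,1.1,1.25,1.3,1.34,1.38,1.42,1.46,1.50,1.54])):
    k=j.copy();k[5]-=a;manip.movej(k);m=current_moment()
    print(a,np.round(current_qpos()[5]-j[5],3),np.round(m,2),np.round(current_contact_force(),1),round(current_clock(),2))
    if abs(m[2]-M0)>1.5: break
E
```

```text
above 2.23 [0.4819 0.1304 0.2151] F [-0.7 -1.2 -0.2] M [ 0.03 -0.01  0.01] op 0.549
False
down 3.38 [0.4823 0.1297 0.1155] F [-0.6 -0.5 -0.1] M [-0.01  0.04  0.03] op 0.552
grip 3.77 [0.4828 0.1297 0.1156] F [ 3.4 -0.7  4.3] M [-0.25 -0.44  0.01] op 0.152
0.7 -0.697 [-0.47 -0.14  0.02] [ 2.4 -1.2  3.1] 4.53
1.1 -1.095 [-0.78 -0.08  0.01] [ 0.7 -4.   3.7] 5.0
1.25 -1.243 [-0.99 -0.01  0.03] [ 0.3 -5.7  4.5] 5.27
1.3 -1.293 [-1.02 -0.    0.05] [ 0.1 -5.   4.7] 5.52
1.34 -1.333 [-1.01  0.01  0.04] [-0.1 -5.3  3.5] 5.77
1.38 -1.372 [-1.03 -0.04 -0.14] [ 0.2 -5.4  4.7] 6.02
1.42 -1.411 [-1.    0.16 -1.12] [-0.6 -5.1  5.4] 6.27
1.46 -1.45 [-0.99  0.16 -2.  ] [-0.5 -5.2  6.7] 6.52
```

The knob met its end stop at about 1.375 rad, where 1.376 was predicted. I'll release it and slide the cover open.

```bash
python3 - <<'E'
from h import *
k=np.array(current_qpos());k[5]+=.07;manip.movej(k);st('relax')
jaws.move_gripper(.5)
p=np.array(current_tcp_pos());manip.move_l(p+[0,0,.06],velocity=.2)
q=dn(np.pi/2+YAW);r=rad(0,-.003,.106)
manip.goto(r+[0,0,.06],q);st('above rib')
print(manip.move_l(r,velocity=.1,contact_N=10));st('down')
jaws.move_gripper(0.);st('grip')
e=rad(0,.081,.106)
print(manip.move_l(e,velocity=.06,contact_N=14));st('slid')
print('radio y',(np.array(current_tcp_pos())-C)[:2]@[-np.sin(YAW),np.cos(YAW)])
E
```

```text
relax 6.77 [0.4826 0.1295 0.1157] F [ 0.9 -4.7  3.3] M [-0.87 -0.09 -0.03] op 0.155
above rib 8.13 [0.4754 0.2419 0.1647] F [-0.2 -0.8 -0. ] M [-0.04 -0.   -0.06] op 0.506
False
down 8.88 [0.4765 0.2414 0.1064] F [-0.5 -0.3  0.2] M [-0.    0.01  0.01] op 0.501
grip 9.27 [0.4764 0.2416 0.1067] F [-0.3 -0.4  5.8] M [-0.2   0.25  0.03] op 0.124
True
slid 10.47 [0.4723 0.3193 0.1067] F [-0.3 -5.1  6.3] M [-0.81 -0.1  -0.  ] op 0.124
radio y 0.07490293283725419
```

```bash
python3 - <<'E'
from h import *
jaws.move_gripper(.45)
p=np.array(current_tcp_pos());manip.move_l(p+[0,0,.08],velocity=.2)
manip.goto([.62,-.2595,.12],dn(np.pi/2+.041));
jaws.move_gripper(.6);st()
d=snap('top','t2');snap('scene','s2')
i=d['img'][:,:,::-1]
a=cv2.resize(i[178:236,198:298],None,fx=8,fy=8,interpolation=cv2.INTER_CUBIC)
cv2.imwrite('pics/c3.png',a)
print('bay px',(w2px(d,[rad(sx*.042,-.02+sy*.042,.072) for sx,sy in((1,1),(1,-1),(-1,-1),(-1,1))])-[198,178]+.5)*8-.5)
print('posts top px',(w2px(d,[rad(sx*.026,-.02+sy*.024,.044) for sx,sy in((1,1),(1,-1),(-1,-1),(-1,1))])-[198,178]+.5)*8-.5)
E
```

```text
13.84 [ 0.6201 -0.2591  0.1201] F [ 0.2 -0.1 -0.7] M [-0.    0.01  0.02] op 0.603
bay px [[340.64530633 135.0273163 ]
 [525.53462618 127.31394795]
 [532.42619786 312.38815562]
 [347.09905989 320.10097236]]
posts top px [[389.28695228 171.53935761]
 [493.35211544 167.20009773]
 [497.50456373 279.99753346]
 [393.2894768  284.33714262]]
```

View pics/c3.png

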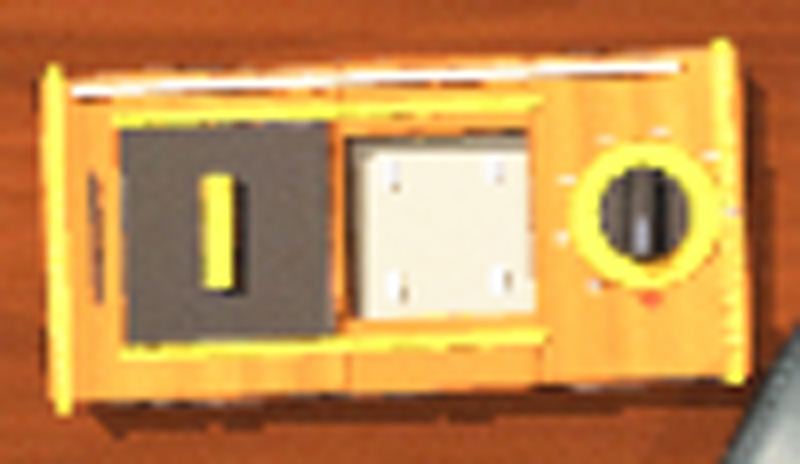

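The knob pointer is on the red dot, at about (645,260) in the crop. The cover is fully open, and the four posts sit within about 2 mm of their predicted positions. Next, the battery.

```bash
python3 - <<'E'
from h import *
p=np.array([.6205,-.2595,.034])
print(manip.move_l(p,velocity=.08,contact_N=8));st('down')
jaws.move_gripper(0.);st('grip')
manip.move_l([.6205,-.2595,.17],velocity=.15);st('lift')
q=dn(np.pi/2+YAW);b=rad(-.0005,-.021,0)
manip.goto(b+[0,0,.17],q);st('above bay')
d=snap('scene','s3');i=d['img'][:,:,::-1]
cv2.imwrite('pics/c4.png',cv2.resize(i[90:220,280:420],None,fx=4,fy=4,interpolation=cv2.INTER_CUBIC))
E
```

```text
False
down 15.17 [ 0.6208 -0.2597  0.0346] F [-0.4 -1.2 -0. ] M [ 0.02  0.01 -0.02] op 0.602
grip 15.49 [ 0.6209 -0.2597  0.0348] F [-1.   0.4  5.5] M [0.1  0.11 0.01] op 0.337
lift 16.55 [ 0.62   -0.2593  0.1688] F [ 0.7  0.4 -0.8] M [0.01 0.02 0.05] op 0.337
above bay 18.38 [0.4772 0.2229 0.17  ] F [ 0.1 -0.6 -0.7] M [-0.02 -0.02 -0.02] op 0.337
```

View pics/c4.png

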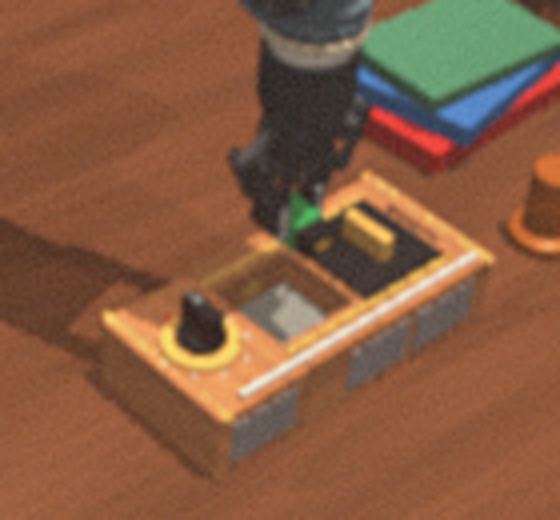

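The gripper is holding the battery above the bay. Lowering it now.

```bash
python3 - <<'E'
from h import *
b=rad(-.0005,-.021,0)
manip.move_l(b+[0,0,.08],velocity=.12)
print(manip.move_l(b+[0,0,.063],velocity=.03,contact_N=5));st('placed')
E
```

```text
True
placed 19.82 [0.4765 0.2235 0.0657] F [-2.5 -1.   8.4] M [-0.1   0.27  0.03] op 0.339
```

```bash
python3 - <<'E'
from h import *
jaws.move_gripper(.45);st('open')
b=rad(-.0005,-.021,0)
manip.move_l(b+[0,0,.17],velocity=.12)
manip.goto([.40,-.10,.25],dn(np.pi/2+YAW));st()
d=snap('top','t4');i=d['img'][:,:,::-1]
cv2.imwrite('pics/c5.png',cv2.resize(i[178:236,198:298],None,fx=8,fy=8,interpolation=cv2.INTER_CUBIC))
E
```

```text
open 20.08 [0.4762 0.2234 0.0652] F [ 0.4 -1.   0.4] M [ 0.01 -0.01  0.02] op 0.448
 22.39 [ 0.4003 -0.0995  0.2497] F [ 0.4 -0.2  0.2] M [ 0.01 -0.02  0.04] op 0.451
```

View pics/c5.png

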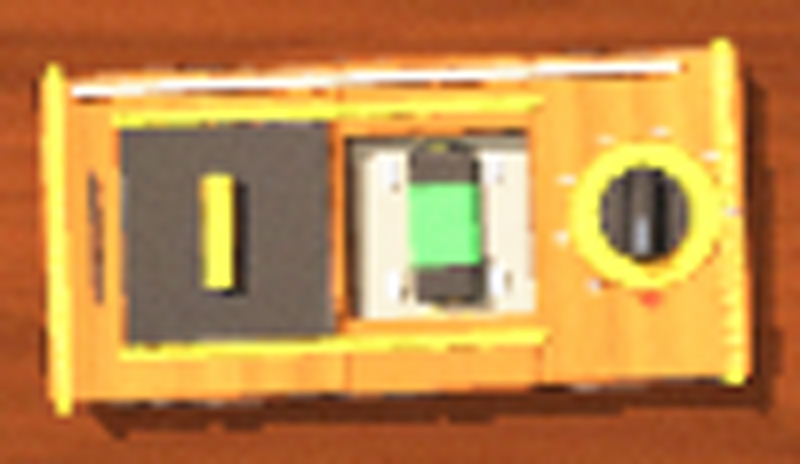

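The battery lies between the four posts at about (446,223), aligned with the radio and within about 2 mm of the middle. Closing the cover.

```bash
python3 - <<'E'
from h import *
q=dn(np.pi/2+YAW);r=rad(0,.075,.106)
manip.goto(r+[0,0,.07],q)
print(manip.move_l(r,velocity=.1,contact_N=10));st('down')
jaws.move_gripper(0.);st('grip')
print(manip.move_l(rad(0,-.027,.106),velocity=.06,contact_N=14));st('slid')
print('radio y',(np.array(current_tcp_pos())-C)[:2]@[-np.sin(YAW),np.cos(YAW)])
jaws.move_gripper(.45)
p=np.array(current_tcp_pos());manip.move_l(p+[0,0,.09],velocity=.15)
manip.goto([.40,-.10,.25],q);st()
d=snap('top','t5');i=d['img'][:,:,::-1]
a=cv2.resize(i[178:236,198:298],None,fx=5,fy=5,interpolation=cv2.INTER_CUBIC)
b=cv2.resize(i[140:230,340:480],(500,321),interpolation=cv2.INTER_CUBIC)
cv2.imwrite('pics/c6.png',np.vstack([a,b]))
E
```

```text
False
down 24.88 [0.4724 0.3195 0.1065] F [ 0.4  0.7 -0.7] M [0.08 0.   0.  ] op 0.452
grip 25.23 [0.4724 0.3193 0.1068] F [-1.1 -3.5  4.5] M [-0.49  0.19  0.05] op 0.122
True
slid 26.69 [0.4774 0.2242 0.1068] F [-1.1  5.6  3.3] M [0.91 0.25 0.15] op 0.124
radio y -0.020332627731066318
 29.1 [ 0.4003 -0.0995  0.2497] F [ 0.2 -0.   0. ] M [ 0.03 -0.03  0.02] op 0.448
```

View pics/c6.png

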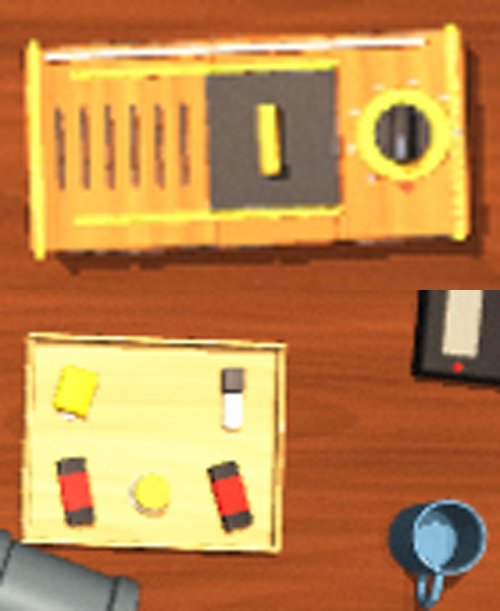

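The cover is shut and has travelled 95 mm. The knob is on the red dot, and the tray's other items and the mug haven't moved.

```bash
python3 -c "
from cell import *
workorder.job_done();print(current_clock())"
```

```text
the job is handed in; nothing more can be done
the job is handed in; nothing more can be done
```

The job is done and handed in at about 29 s on the robot's clock, with the steps carried out in the order you asked.

- **Knob:** I turned it anticlockwise about 1.38 rad until it met the end stop. In the last picture its pointer is on the red dot.
- **Cover:** It started about 17 mm open. I slid it to the open stop, and at the end back to the shut stop. The travel between the two was 95.2 mm, against the stated 95 mm.
- **Battery:** The green-band battery lies flat between the four posts, aligned with the radio. It touched down at the expected height. It may sit about 2 mm off the middle along x, and I left it there.
- **Everything else:** The last top picture shows the other tray items and the mug where they were. That crop did not include the candle, but the arm never worked near it.

The two cameras disagreed by a few mm on the battery's first position, so I used the top camera, and the grasp was good. None of my checks failed.

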